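# Check a rack-door closer against its setting tab

### The job

Two sprung rack-door closers are bolted to check plates on the bench. On the one with the yellow roller, push the arm round against its spring until its black pointer stands over the orange tab on the scale, without running past the tab, and keep it there for a good second; then let the arm come all the way back to rest and take the gripper away. Do not move the blue-roller closer's arm or shift the orange tab.

Things in the scene. Friction and masses are not known exactly. Their poses are not given: they have to be found in the camera images.
- yellow_pivot (a point): Pivot axis of the closer to check: top centre of its hub (40 mm wide), 42 mm above the bench, on a fixed level plate 240 x 220 x 10 mm. The arm, a bar 22 mm wide with its top 33 mm above the bench, points from here away from the robot. It is pushed anticlockwise seen from above; a damped spring pulls it back to its stop in about 1 s. At the roller: 3 N at rest, 8 N at 69 degrees (the end).
- yellow_pointer (a point): Tip of the thin black pointer ending that arm, 165 mm from the pivot axis, 28 mm above the bench. On the line from pivot to tip, 130 mm from the axis, stands the upright yellow roller to push on: a fixed cylinder 30 mm wide, 33 to 83 mm above the bench. Pushing it at 0.1 m/s adds about 3 N. It starts at rest, at the clockwise end of the scale.
- yellow_mark (a point): Top centre of this closer's orange tab, 30 x 30 mm, clamped on the white scale (ticks every 5 degrees from rest) 28 to 55 degrees anticlockwise of the rest position; 165 mm from the pivot axis, top 18.5 mm above the bench, so the pointer passes over it. The pointer stands right when its tip is over the tab: within 15 mm of this point seen from above.
- blue_pointer (a point): Pointer tip of the other closer, alike but with a blue roller, its tab perhaps set elsewhere; its plate lies beside the first, to the left or right. Its arm is to be left at rest.

How it is judged:
By the outcome, as a careful person would: the job done as asked, in the order asked, and still so for the second after the job is handed in, with the robot touching nothing.
It also fails if it takes over 48 s, if anything falls off the work surface, if the arm or the gripper's body presses on something with over 40 N, if the wrist force passes 120 N, or if a joint passes its speed limit or range.

### The arm

A 6-joint arm with a two-finger parallel gripper is mounted at the origin on the work surface. World frame = base frame: x ahead of the robot, y to its left, z up, the work surface at z = 0. Lengths are in m, angles in rad, forces in N, time in s.
With the tool pointing down it reaches from about 0.225 to 0.875 m from the base axis. Payload 3.4 kg.
Tool frame: the origin (TCP) lies between the finger pads; the fingertips stand 8 mm ahead of it and the grasp point (between the pads) lies 11 mm behind it; z points along the fingers, y is the line along which they close (so a half turn about z gives the same grasp; the last joint's range is limited). The gripper opens to 85 mm and grips with 20 to 120 N. Pads are 22 mm wide; open, the fingers measure 114 mm over their backs; the gripper's body (76 mm by 85 mm) begins 54 mm behind the grasp point. The pads swing forward as they close: fully open they stand 13 mm farther back than shut.
Start: joints at [-1.426, 0.276, 1.505, -0, 1.361, -0.121], TCP at [0.151, -0.555, 0.239] pointing down, gripper open.
Joint ranges: [-2.89, 2.89], [-0.75, 2.08], [0.22, 2.7], [-1.18, 4.32], [0.11, 2.71], [-2.7, 2.7]. Speed limits (rad/s): [2.57, 2.57, 3.14, 3.14, 3.14, 3.14].

### API

Orientations are given as a unit quaternion [w, x, y, z].
In Python, from rig import manip gives the robot as it stands.
- The arm moves only by the tool move_arm, never from a script. Its argument "deltas" is a list that holds one entry, the list of rows, each a list of 5 numbers: the shift along the tool's x, y, z normalised to -1 to 1, where 1 is 80 cm, then the turn about the tool's z normalised to -1 to 1, where 1 is 120 degrees, then the closure, from -1 (fully open) to 1 (shut). In form: [[[tx, ty, tz, twist, grip], ...]]. A call has 1 to 12 rows; each row is the pose to reach, as a shift and turn from the pose commanded when the call began, along the tool's axes at that moment; what a row does not reach only later rows make up. A row lasts 1/10 s, in which the tool goes at most 50 mm and 8.59 degrees, less where a joint would pass 70% of its speed; a pose out of reach is approached as far as the arm can. A call with a number of a shift or a turn outside -1 to 1 is refused whole. A call with a gripper value outside its range is refused whole. The fingers move at their own pace and stop on an object; "squeeze" is the grip in N (left out, the last holds). Time passes only in rows, so rows that repeat a pose let the fingers close. It gives the time, the measured TCP pose, the force, the opening and the grip force at its end, in the units of the state.
- manip.get_state(): the state, without advancing time (a new reading comes with each control period).
- manip.get_image(name): name is "scene" or "side" or "wrist"; returns the picture (384x512x3 uint8, red, green, blue); there is no depth.
- manip.camera_params(name): a dict with "fx", "fy", "cx", "cy" (pixels), "R" (3x3) and "t" (3): a world point X has camera coordinates R X + t; the wrist camera has in their place "tool_from_camera" (4x4, takes a point from camera to tool coordinates, whose origin is the TCP and whose axes are the flange's). Camera axes: x right, y down, z forward; pixel columns grow to the right and rows downward; lengths in m; the calibration is good to about 2 mm. A picture is of the moment at which its call begins: read the wrist's pose just before it. camera_params takes no time and is no camera call.
- manip.sign_off(): hands the job in; it is judged then, once.
The state is a dict: "clock": time; "qpos": joint angles; "qd": joint speeds; "effort": joint torques, N m; "position": TCP position; "ee_rot": TCP orientation; "contact_force": force on the tool from outside, world axes, zero at the start; "moment": the same for the moment, N m; "width": finger opening in m; "gripper_force": force on a finger pad.
Only numpy, scipy, OpenCV 4.12 (cv2) and the standard library are available. Lean on these libraries where they do the work, as an engineer would, in place of code of your own. Each camera call takes 0.05 s, during which the arm holds its last target. There are 200 camera calls.

## Working session

There is one attempt and no reset: what is moved stays moved. The work goes in short steps, Python scripts to look and compute and a tool call to move; the robot and the scene stay as the last step left them, time stands still between calls to the robot, and variables do not carry over. Pictures are saved under pics/ and viewed, at most 10 in all, crops included, and the job is handed in when it is done.

Besides the shell and the picture viewer there is one more tool, called as a command line: name --argument value ..., lists and objects as JSON in quotes. move_arm: Moves the arm, as the interface text tells. Scaled input: -1 to 1 covers 80 cm each way for a shift and 120 degrees each way for a turn. Its arguments: {"type":"object","properties":{"deltas":{"type":"array","items":{"type":"array","items":{"type":"array","items":{"type":"number","minimum":-1,"maximum":1}}}},"squeeze":{"type":"number"}},"required":["deltas"]}

```bash
mkdir -p pics
python3 - <<'E'
from rig import manip
import cv2,json,numpy as np
s=manip.get_state();print({k:np.round(v,3).tolist() for k,v in s.items()})
ims=[]
for n in("scene","side"):
    im=manip.get_image(n)[:,:,::-1];cv2.imwrite(f"pics/{n}0.png",im)
    p=manip.camera_params(n);print(n,{k:np.round(v,4).tolist() for k,v in p.items()})
print(manip.camera_params("wrist"))
E
```

```text
{'clock': 0.0, 'qpos': [-1.426, 0.277, 1.506, -0.0, 1.361, -0.121], 'qd': [-0.002, -0.0, 0.0, 0.002, -0.0, 0.0], 'effort': [0.0, -41.677, -24.58, 0.0, 0.011, -0.0], 'position': [0.151, -0.554, 0.238], 'ee_rot': [-0.001, 0.991, 0.132, -0.0], 'contact_force': [-0.35, -0.855, 0.1], 'moment': [-0.002, -0.002, -0.021], 'gripper_force': 0.0, 'width': 0.085}
scene {'fx': 431.0784, 'fy': 431.0784, 'cx': 255.1908, 'cy': 197.502, 'R': [[0.7877, 0.6157, 0.0179], [0.4336, -0.5336, -0.7261], [-0.4375, 0.5798, -0.6874]], 't': [-0.39, -0.2287, 1.1137]}
side {'fx': 350.9883, 'fy': 350.9883, 'cx': 249.4182, 'cy': 193.751, 'R': [[0.8947, -0.4467, 0.0035], [-0.2819, -0.5707, -0.7713], [0.3465, 0.6891, -0.6365]], 't': [-0.4953, 0.1534, 0.5539]}
{'fx': 278.34716392359775, 'fy': 278.34716392359775, 'cx': 256.40617421500804, 'cy': 194.20372093752982, 'tool_from_camera': array([[-5.65117894e-05, -9.53244634e-01, -3.02199709e-01,
         7.70239580e-02],
       [ 9.99999237e-01, -4.26767166e-04,  1.15917307e-03,
         6.28786116e-05],
       [-1.23394442e-03, -3.02199413e-01,  9.53243931e-01,
        -1.34148978e-01],
       [ 0.00000000e+00,  0.00000000e+00,  0.00000000e+00,
         1.00000000e+00]])}
```

View pics/scene0.png

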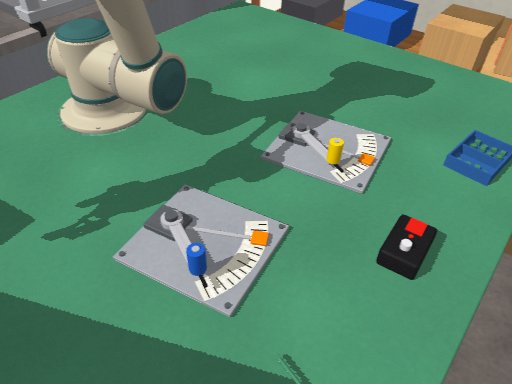

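View pics/side0.png

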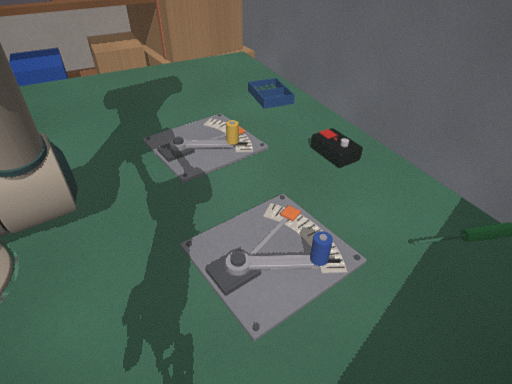

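The scene view shows the yellow closer with its hub near (301,128), roller near (335,150) and tab near (367,159). The blue closer sits nearer the camera, at its right (−y). In the side view the yellow hub is near (178,141), the roller near (232,132) and the tab near (241,131). I'll enlarge both next.

Run:
```python
import cv2,numpy as np
a=cv2.imread('pics/scene0.png')[105:195,260:400];b=cv2.imread('pics/side0.png')[105:180,140:280]
a=cv2.resize(a,None,fx=5,fy=5,interpolation=2)[:, :];b=cv2.resize(b,None,fx=5,fy=5,interpolation=2)
cv2.imwrite('pics/ca.png',a);cv2.imwrite('pics/cb.png',b)
for n in('scene0','side0'):
    h=cv2.cvtColor(cv2.imread(f'pics/{n}.png'),cv2.COLOR_BGR2HSV)
    for c,lo,hi in(('orange',(5,180,120),(17,255,255)),('yellow',(20,180,90),(32,255,255)),('blue',(105,150,50),(125,255,255))):
        _,_,st,ce=cv2.connectedComponentsWithStats(cv2.inRange(h,lo,hi))
        print(n,c,[(s.tolist(),x.round(1).tolist()) for s,x in zip(st[1:],ce[1:]) if 30<s[4]<2000])
```

```text
scene0 orange [([359, 153, 16, 12, 115], [366.1, 158.9]), ([251, 230, 18, 16, 202], [259.3, 237.7])]
scene0 yellow [([327, 138, 16, 26, 305], [334.3, 151.2])]
scene0 blue [([444, 130, 68, 56, 1893], [478.1, 157.7]), ([187, 243, 19, 33, 485], [196.4, 259.6])]
side0 orange []
side0 yellow []
side0 blue [([10, 49, 57, 37, 1541], [37.2, 66.8]), ([313, 232, 19, 33, 274], [322.8, 247.5])]
```

View pics/ca.png

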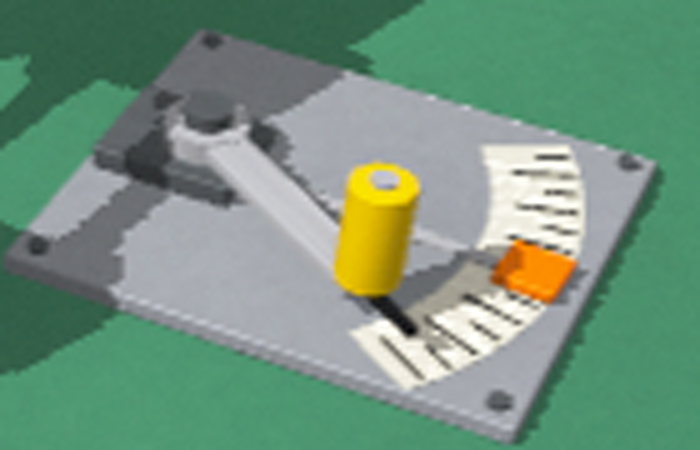

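View pics/cb.png

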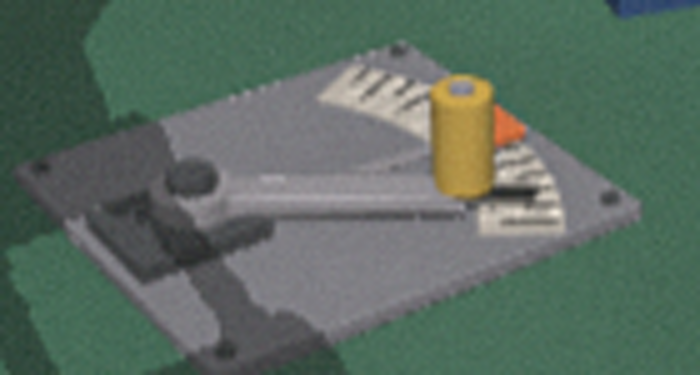

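The scene crop gives the hub top (212,108), roller top (384,180), pointer tip (412,331) and tab top (540,265). The side crop gives the hub (190,172), roller top (461,88) and tip (537,190). The tab there is half hidden behind the roller.

```bash
cat > h.py <<'E'
import numpy as np,cv2
from rig import manip
def cam(n):
    p=manip.camera_params(n);K=np.array([[p['fx'],0,p['cx']],[0,p['fy'],p['cy']],[0,0,1]])
    return K,np.array(p['R']),np.array(p['t'])
def tri(a,b):
    P=[K@np.c_[R,t] for K,R,t in(cam('scene'),cam('side'))]
    X=cv2.triangulatePoints(P[0],P[1],np.array(a,float),np.array(b,float))[:,0];return X[:3]/X[3]
def onz(uv,z,c):
    K,R,t=c;o=-R.T@t;d=R.T@np.linalg.inv(K)@[*uv,1];return o+d*(z-o[2])/d[2]
def wcam():
    from scipy.spatial.transform import Rotation as Ro
    s=manip.get_state();p=manip.camera_params('wrist');w,x,y,z=s['ee_rot']
    T=np.eye(4);T[:3,:3]=Ro.from_quat([x,y,z,w]).as_matrix();T[:3,3]=s['position']
    C=np.linalg.inv(T@np.array(p['tool_from_camera']))
    return np.array([[p['fx'],0,p['cx']],[0,p['fy'],p['cy']],[0,0,1]]),C[:3,:3],C[:3,3]
E
python3 - <<'E'
from h import *
A=lambda x,y:(260+x/5,105+y/5)
B=lambda x,y:(140+x/5,105+y/5)
g={'piv':((212,106),(190,172),.042),'roll':((384,180),(461,88),.083),'tip':((412,331),(537,190),.028)}
r={}
for k,(a,b,z) in g.items():
    print(k,tri(A(*a),B(*b)).round(4),onz(A(*a),z,cam('scene')).round(4),onz(B(*b),z,cam('side')).round(4))
    r[k]=(onz(A(*a),z,cam('scene'))+onz(B(*b),z,cam('side')))[:2]/2
r['tab']=onz(A(540,266),.0185,cam('scene'))[:2]
for k in('roll','tip','tab'):
    d=r[k]-r['piv'];print(k,r[k].round(4),np.linalg.norm(d).round(4),np.degrees(np.arctan2(d[1],d[0])).round(1))
E
```

```text
piv [0.4687 0.2113 0.0388] [0.4713 0.2067 0.042 ] [0.4675 0.2067 0.042 ]
roll [0.5863 0.1546 0.0827] [0.5867 0.1536 0.083 ] [0.5863 0.1551 0.083 ]
tip [0.6179 0.1395 0.028 ] [0.6181 0.139  0.028 ] [0.6181 0.1402 0.028 ]
roll [0.5865 0.1544] 0.1283 -24.1
tip [0.6181 0.1396] 0.1631 -24.3
tab [0.6353 0.2254] 0.1669 6.4
```

move_arm --deltas '[[[0.73,-0.64,0.04,0.127,1],[0.73,-0.64,0.04,0.127,1],[0.73,-0.64,0.04,0.127,1],[0.73,-0.64,0.04,0.127,1],[0.73,-0.64,0.04,0.127,1],[0.73,-0.64,0.04,0.127,1],[0.73,-0.64,0.04,0.127,1],[0.73,-0.64,0.04,0.127,1],[0.73,-0.64,0.04,0.127,1],[0.73,-0.64,0.04,0.127,1],[0.73,-0.64,0.04,0.127,1],[0.73,-0.64,0.04,0.127,1]]]'

```text
clock: 1.3
position: [0.4827, -0.0531, 0.2144]
ee_rot: [0.0, 1.0, 0.0, -0.0]
contact_force: [0.9, 0.0, 0.2]
width: 0.0003
gripper_force: 0.0
```

move_arm --deltas '[[[0.12,-0.18,0.018,0,1],[0.12,-0.18,0.018,0,1],[0.12,-0.18,0.018,0,1],[0.12,-0.18,0.018,0,1],[0.12,-0.18,0.018,0,1],[0.12,-0.18,0.018,0,1],[0.12,-0.18,0.018,0,1]]]'

```text
clock: 2.0
position: [0.5773, 0.0878, 0.2]
ee_rot: [0.0, 1.0, -0.0, -0.001]
contact_force: [0.1, 0.5, -0.7]
width: -0.0001
gripper_force: 0.0
```

Run:
```python
from h import *
c=wcam();np.savez('w1.npz',*c);print(manip.get_state()['position'].round(4) if hasattr(manip.get_state()['position'],'round') else manip.get_state()['position'])
im=manip.get_image('wrist')[:,:,::-1].copy();cv2.imwrite('pics/w1r.png',im);cv2.imwrite('pics/w1.png',cv2.resize(im,None,fx=1.5,fy=1.5,interpolation=2))
```

```text
[0.5773 0.0878 0.2   ]
```

View pics/w1.png

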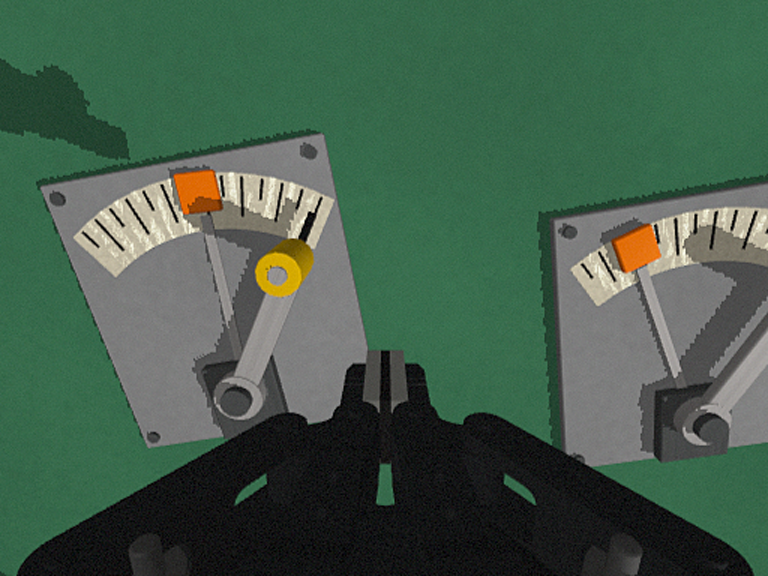

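The wrist view shows the yellow hub top at (235,401), roller top at (277,275), pointer tip at (312,214) and tab at (197,190). The blue arm is at the right, well clear.

Run:
```python
from h import *
c=[v for v in np.load('w1.npz').values()]
r={}
for k,(x,y,z) in dict(piv=(235,401,.042),roll=(277,275,.083),tip=(312,214,.028),tab=(197.5,190,.0185)).items():
    r[k]=onz((x/1.5,y/1.5),z,c)[:2]
for k in r:
    d=r[k]-r['piv'];print(k,r[k].round(4),np.linalg.norm(d).round(4),np.degrees(np.arctan2(d[1],d[0])).round(1))
```

```text
piv [0.4698 0.2071] 0.0 0.0
roll [0.5855 0.1544] 0.1272 -24.5
tip [0.6162 0.1399] 0.1611 -24.6
tab [0.6326 0.2248] 0.1638 6.2
```

move_arm --deltas '[[[0.012,-0.012,0.09,0,1],[0.012,-0.012,0.14,0,1],[0.012,-0.012,0.18,0,1],[0.012,-0.012,0.18,0,1],[0.012,-0.012,0.18,0,1]]]'

```text
clock: 2.55
position: [0.5877, 0.0975, 0.0567]
ee_rot: [0.0, 1.0, -0.001, -0.0]
contact_force: [0.9, 0.0, 1.5]
width: 0.0002
gripper_force: 0.0
```

move_arm --deltas '[[[0,-0.0125,0,0,1],[0,-0.0225,0,0,1],[0,-0.03,0,0,1],[0.001,-0.0375,0,0,1],[0.004,-0.0445,0,0,1],[0.006,-0.051,0,0,1],[0.009,-0.058,0,0,1],[0.01,-0.065,0,0,1],[0.0115,-0.072,0,0,1],[0.0125,-0.079,0,0,1],[0.0135,-0.086,0,0,1],[0.0135,-0.086,0,0,1]]]'

```text
clock: 3.75
position: [0.6021, 0.1667, 0.0578]
ee_rot: [0.001, 1.0, 0.001, 0.004]
contact_force: [3.9, -3.9, 1.1]
width: -0.0003
gripper_force: 2.5
```

Run:
```python
from h import *
c=wcam();np.savez('w2.npz',*c);s=manip.get_state();print(s['clock'],s['position'],s['contact_force'])
a=manip.get_image('wrist')[:,:,::-1];b=manip.get_image('scene')[:,:,::-1]
a=cv2.resize(a[0:260,40:400],None,fx=1.6,fy=1.6,interpolation=2);b=cv2.resize(b[105:195,260:400],None,fx=4,fy=4,interpolation=2)
cv2.imwrite('pics/w2.png',a);cv2.imwrite('pics/s2.png',b)
```

```text
3.75 [0.60205106 0.16667215 0.05775564] [ 3.86171782 -3.91926389  1.1404962 ]
```

View pics/w2.png

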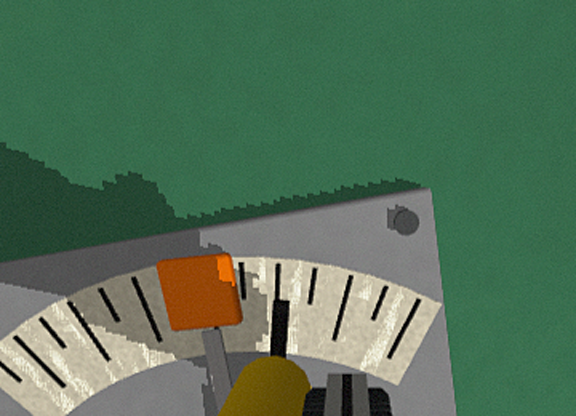

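The wrist crop shows the pointer tip at (282,301), still clockwise of the tab centred at about (200,292). The roller is resting against the finger.

Run:
```python
from h import *
c=[v for v in np.load('w2.npz').values()];p=np.array([.469,.207])
for k,x,y,z in(('tip',282,301,.028),('tab',200,292,.0185)):
    q=onz((40+x/1.6,y/1.6),z,c)[:2];d=q-p;print(k,q.round(4),np.linalg.norm(d).round(4),np.degrees(np.arctan2(d[1],d[0])).round(1))
```

```text
tip [0.6313 0.191 ] 0.163 -5.6
tab [0.6323 0.2253] 0.1643 6.4
```

move_arm --deltas '[[[0,-0.0065,0,0,1],[0,-0.013,0,0,1],[0,-0.019,0,0,1],[0,-0.0245,0,0,1],[0,-0.029,0,0,1],[0,-0.032,0,0,1],[0,-0.032,0,0,1],[0,-0.032,0,0,1]]]'

```text
clock: 4.65
position: [0.6014, 0.1919, 0.0575]
ee_rot: [0.001, 1.0, 0.001, 0.003]
contact_force: [3.1, -5.1, 0.9]
width: 0.0
gripper_force: 2.6
```

Run:
```python
from h import *
c=wcam();np.savez('w3.npz',*c);s=manip.get_state();print(s['clock'],s['position'],s['contact_force'])
a=manip.get_image('wrist')[:,:,::-1]
a=cv2.resize(a[0:260,40:400],None,fx=1.6,fy=1.6,interpolation=2)
cv2.imwrite('pics/w3.png',a)
```

```text
4.65 [0.60142222 0.19188828 0.0574719 ] [ 3.06425847 -5.05173604  0.87680151]
```

View pics/w3.png

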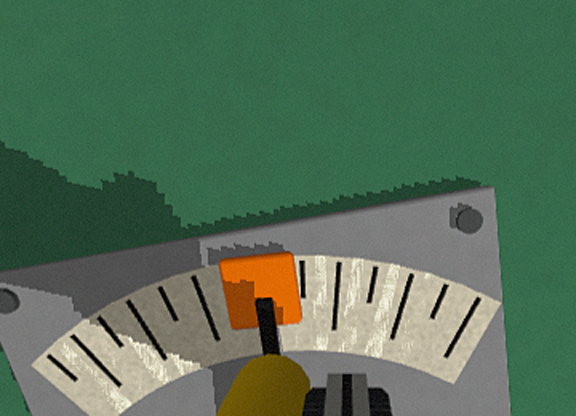

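The pointer tip at (264,299) now stands over the tab centred at (261,291), within a few mm. I'll hold here.

move_arm --deltas '[[[0,0,0,0,1],[0,0,0,0,1],[0,0,0,0,1],[0,0,0,0,1],[0,0,0,0,1],[0,0,0,0,1],[0,0,0,0,1],[0,0,0,0,1],[0,0,0,0,1],[0,0,0,0,1],[0,0,0,0,1],[0,0,0,0,1]]]'

```text
clock: 5.9
position: [0.6014, 0.1918, 0.0575]
ee_rot: [0.001, 1.0, 0.0, 0.003]
contact_force: [3.2, -5.5, 0.5]
width: 0.0003
gripper_force: 2.6
```

move_arm --deltas '[[[0,0,0,0,1],[0,0,0,0,1],[0,0,0,0,1],[0,0,0,0,1],[0,0,0,0,1],[0,0,0,0,1],[0,0,0,0,1]]]'

```text
clock: 6.6
position: [0.6014, 0.1918, 0.0574]
ee_rot: [0.001, 1.0, 0.0, 0.003]
contact_force: [4.0, -5.4, 0.4]
width: -0.0001
gripper_force: 2.6
```

move_arm --deltas '[[[0,0.01,0,0,1],[0,0.02,0,0,1],[0,0.03,0,0,1],[-0.001,0.04,0,0,1],[-0.003,0.05,0,0,1],[-0.006,0.06,0,0,1],[-0.01,0.07,0,0,1],[-0.014,0.08,0,0,1],[-0.016,0.095,0,0,1],[-0.016,0.11,0,0,1],[-0.016,0.125,0,0,1],[-0.016,0.125,0,0,1]]]'

```text
clock: 7.8
position: [0.5862, 0.0911, 0.0563]
ee_rot: [0.0, 1.0, -0.001, 0.0]
contact_force: [0.5, 0.2, 0.0]
width: 0.0
gripper_force: 0.0
```

move_arm --deltas '[[[0,0,-0.05,0,1],[0,0,-0.1,0,1],[0,0,-0.15,0,1],[0,0,-0.18,0,1],[0,0,-0.18,0,1],[0,0,-0.18,0,1],[0,0,-0.18,0,1],[0,0,-0.18,0,1],[0,0,-0.18,0,1],[0,0,-0.18,0,1],[0,0,-0.18,0,1],[0,0,-0.18,0,1]]]'

```text
clock: 9.0
position: [0.5858, 0.0929, 0.2]
ee_rot: [0.0, 1.0, -0.0, -0.0]
contact_force: [0.1, -0.0, -0.1]
width: 0.0002
gripper_force: 0.0
```

Run:
```python
from h import *
a=manip.get_image('wrist')[:,:,::-1];cv2.imwrite('pics/w4.png',cv2.resize(a,None,fx=1.5,fy=1.5,interpolation=2))
s=manip.get_state();print(s['clock'],s['position'],s['contact_force'])
```

```text
9.05 [0.58580598 0.09289774 0.2000853 ] [ 0.71173962 -0.84287066 -0.6437199 ]
```

View pics/w4.png

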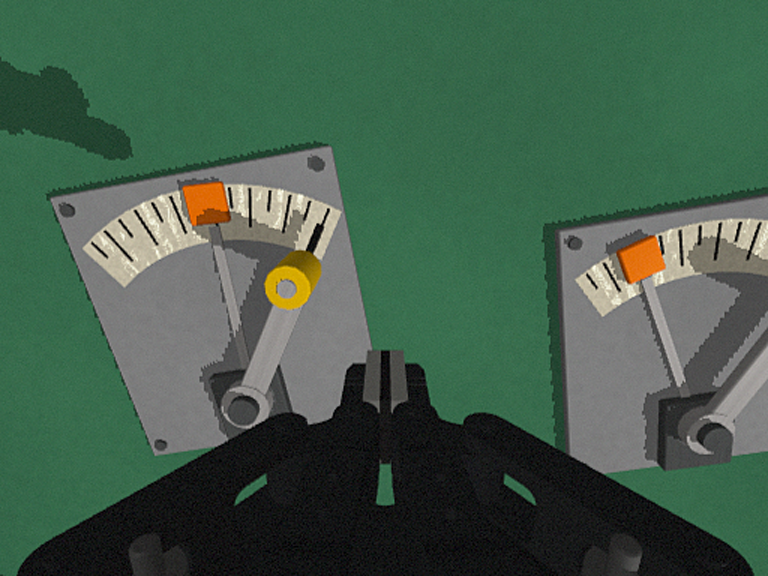

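The pointer tip is at (321,225), back on the rest tick. The tab at (207,204) and the blue arm are unmoved, and the gripper is clear.

```bash
python3 -c "
from rig import manip;print(manip.sign_off())"
```

```text
the job is handed in; nothing more can be done
None
```

I pushed the yellow closer's pointer over its orange tab, held it there for about 2 s, and let the arm return to rest; the gripper is clear, the tab and blue closer looked unmoved in the last picture, and the job is handed in.

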